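# Show the toe of a shoe last to the inspection camera

### The job

Lift the longer of the two shoe lasts up off the pin of its jack and show its toe to the inspection camera: sole upwards, the toe pointing straight into the lens along its line of sight and square to it, with the toe tip centred in front of the glass at the camera's working distance of 120 mm. Finish while still holding it there in the gripper, steady and clear of everything. Do not touch the camera, and leave the other last and the things on the bench as they are.

Things in the scene. Friction and masses are not known exactly. Their poses are not given: they have to be found in the camera images.
- last_long: The longer shoe last: a child's foot form of solid cream plastic, 173 mm heel to toe, 63 mm wide at the ball, 78 mm high, 0.42 kg, upside down (sole up) on its jack. Origin: the mouth of its pin hole in the flat underside on the jack's seat; x points to the toe (at +125 mm; heel at -48 mm), z up out of the sole. Pin hole 11.6 mm wide, 42 mm deep along z. Centre of mass near x 30, z 48 mm.
- last_long_grip (a point): Where the longer last is best gripped: midway between its sides at x 24 mm, z 50 mm of the last, axes as the last. Around it the sides are flat, upright and parallel, 44 mm apart (along y), from x -24 to +42 mm and from 33 to 65 mm above the origin; the sole is 21 mm above this point.
- last_long_toe (a point): Tip of the toe of the longer last, 125 mm from its origin in x, -2 mm in y and 62 mm in z; its axes are those of the last.
- last_long_heel (a point): Back of the heel of the longer last, 48 mm behind its origin in x and 50 mm above it; its axes are those of the last.
- last_short: The shorter last, same shape and plastic, 130 mm from heel to toe, 47 mm wide at the ball, 58 mm high: to be left alone on its jack. Origin and axes as for the longer one.
- jack_a: Bench jack carrying the longer last, fixed: dark steel foot 100 x 80 mm, post, rubber-padded seat 64 x 30 mm at 60 mm height, upright steel pin 10 mm thick standing 36 mm out of the seat. Origin under the pin on the bench top; x along the seat (where the toe points), z up. Which of the two places on the bench it takes varies.
- jack_b: The same jack, carrying the shorter last; fixed.
- camera: Inspection camera on its stand, fixed to the bench: black foot 200 x 130 mm, steel post 22 mm thick and 419 mm high behind the head, aluminium yoke; the head's pivot is 345 mm above the bench over the origin. Origin on the bench under the pivot; the camera looks along its -x, z is up.
- camera_head (a joint): Tilt of the camera head in its yoke, rad: 0 looks level, larger looks further down. A stiff friction joint, not to be moved.
- lens (a point): Centre of the front glass of the lens (dark disc in the middle of the pale ring light, which is 68 mm across), 90 mm ahead of the pivot. Its x axis points back into the camera, along the line of sight; y is level; z is the top side of the head. The camera looks along -x.
- focus (a point): The point in the air 120 mm straight ahead of the front glass on the line of sight (nothing is there to see): where the toe tip belongs. Axes as for the lens.
- glue_jar: Bystander: amber glass jar with white cap, 60 mm thick, 85 mm high.
- hammer: Bystander: hammer with a wooden handle, 260 mm long, lying.
- eyelet_tin: Bystander: small round metal tin, 46 mm across, 34 mm high, standing between the two jacks.
- tape_measure: Bystander: tape measure, 74 x 34 x 62 mm, standing.
- cutting_die: Bystander: oval cutting die of strip steel, 86 x 60 mm, 19 mm high.
- spool: Bystander: wooden spool of dark thread, 44 mm across, 50 mm high, standing.
- awl: Bystander: awl with a wooden handle, 140 mm long, lying.
Things that resemble listed ones, but are neither listed nor needed, are in the scene too. Leave any blue or pink look-alike of the jack_a alone.

How it is judged:
On the way:
1. the longer last is lifted clear off the pin of its jack, in the gripper (z of last_long in the frame of jack_a above 0.105 m and contact force between last_long and the fingers above 1 N), for 0.1 s.
At the end, for the whole second after the job is handed in: The longer last is held still in the fingers, touching neither jack, camera nor other last; toe tip within 20 mm of the focus point, toe along the line of sight and sole up, square to the camera, each within 0.17 rad; the shorter last within 10 mm and the other things within 30 mm of their start (distance between last_long_toe and focus below 0.02 m and angle between the x axis of last_long and the x axis of lens, either way round below 0.17 rad and angle between the y axis of last_long and the y axis of lens, either way round below 0.17 rad and angle between last_long's own z axis and vertical below 0.9 rad and x of last_long_heel in the frame of lens below -0.22 m and height (world z) of last_long_heel above 0.12 m and contact force between last_long and the fingers above 1 N and contact force between last_long and jack_a below 0.05 N and contact force between last_long and jack_b below 0.05 N and contact force between last_long and last_short below 0.05 N and contact force between last_long and camera below 0.05 N and linear speed of last_long below 0.02 m/s and angular speed of last_long below 0.15 rad/s and distance of last_short from where it was at the start of the episode below 0.01 m and distance of each of glue_jar, hammer, eyelet_tin, tape_measure, cutting_die, spool, awl from where it was at the start of the episode below 0.03 m); the arm keeps its last pose, push and grip.
It fails at once if the camera is touched (more than 2 N) (contact force between camera and anything else above 2 N).
It fails at once if the shorter last is disturbed (moved more than 15 mm) (distance of last_short from where it was at the start of the episode above 0.015 m).
It fails at once if a thing on the bench is disturbed (moved more than 30 mm) (distance of any of glue_jar, hammer, eyelet_tin, tape_measure, cutting_die, spool, awl from where it was at the start of the episode above 0.03 m).
It also fails if it takes over 38 s, if anything falls off the work surface, if the arm or the gripper's body presses on something with over 40 N, if the wrist force passes 120 N, or if a joint passes its speed limit or range.

### The arm

A 7-joint arm with a two-finger parallel gripper is mounted at the origin on the work surface. World frame = base frame: x ahead of the robot, y to its left, z up, the work surface at z = 0. Lengths are in m, angles in rad, forces in N, time in s.
With the tool pointing down it reaches from about 0.425 to 1.025 m from the base axis. Payload 3.6 kg.
Tool frame: the origin (TCP) lies midway between the tips of the shut fingers; the grasp point (between the pads) lies 19 mm behind it (pinch_z is the distance from the TCP to the grasp point, in m); z points along the fingers, y is the line along which they close (so a half turn about z gives the same grasp; the last joint's range is limited). The gripper opens to 85 mm and grips with 20 to 120 N. Pads are 22 mm wide; open, the fingers measure 114 mm over their backs; the gripper's body (76 mm by 85 mm) begins 54 mm behind the grasp point. The pads swing forward as they close: fully open they stand 13 mm farther back than shut.
Start: joints at [1.157, 0.591, 0.048, 1.609, -0.033, 0.943, -0.034], TCP at [0.229, -0.688, 0.204] pointing down, gripper open.
Joint ranges: [-2.69, 2.69], [-0.47, 2.24], [-1.27, 1.36], [0.19, 2.51], [-1.53, 4.68], [0.08, 2.07], [-3.09, 3.09]. Speed limits (rad/s): [2.57, 2.57, 3.14, 3.14, 3.14, 3.14, 3.14].

### API

Orientations are given as a unit quaternion [x, y, z, w].
In Python, from workcell import observe, capture, finish_job, pinch_z gives the robot as it stands. The module is installed in compiled form; this text tells all that it offers.
- The arm moves only by the tool servo_tool, never from a script. Its argument "motion" is a list of rows, each an object with "dr": the turn, a rotation vector about the tool's x, y, z in degrees, a list of three; "delta_pos": the shift along the tool's x, y, z in mm, a list of three; "fingers": the opening, from 0 (shut) to 1 (fully open). In form: [{"dr": [ax, ay, az], "delta_pos": [dx, dy, dz], "fingers": fingers}, ...]. A call has 1 to 8 rows; each row is the pose to reach, as a shift and turn from the pose commanded when the call began, along the tool's axes at that moment; what a row does not reach only later rows make up. A row lasts 1/8 s, in which the tool goes at most 62.5 mm and 10.7 degrees, less where a joint would pass 70% of its speed; a pose out of reach is approached as far as the arm can. A call with a gripper value outside its range is refused whole. The fingers move at their own pace and stop on an object; "squeeze" is the grip in N (left out, the last holds). Time passes only in rows, so rows that repeat a pose let the fingers close. It gives the time, the measured TCP pose, the force, the opening and the grip force at its end, in the units of the state.
- observe(): the state, without advancing time (a new reading comes with each control period).
- capture(name): name is "scene" or "top" or "wrist"; returns a dict with "img" (384x512x3 uint8, red, green, blue), "depth" (384x512 float32, m along the optical axis (not along the pixel's ray), 0 where there is no reading), "fx", "fy", "cx", "cy" (pixels), "k1" (the pictures are not rectified: a ray, as slopes to the right and down, at radius r is drawn at 1 + k1 r^2 times it, then the intrinsics apply), "eye" and "orientation" of the camera in the world; the wrist camera has in their place "mount" (4x4, takes a point from camera to tool coordinates, whose origin is the TCP and whose axes are the flange's). Camera axes: x right, y up, looking along -z (the intrinsics and any distortion apply to the point x, -y, -z); pixel columns grow to the right and rows downward; lengths in m; the calibration is good to about 2 mm. A picture is of the moment at which its call begins: read the wrist's pose just before it.
- finish_job(): hands the job in; it is judged then, once.
The state is a dict: "t": time; "qpos": joint angles; "dq": joint speeds; "tau": joint torques, N m; "tcp_pos": TCP position; "eef_rot": TCP orientation; "ft_force": force on the tool from outside, world axes, zero at the start; "wrist_torque": the same for the moment, N m; "finger_gap": opening from 0.0 (shut) to 1.0 (fully open); "grasp_force": force on a finger pad.
Only numpy, scipy, OpenCV 4.12 (cv2) and the standard library are available. Lean on these libraries where they do the work, as an engineer would, in place of code of your own. Each camera call takes 0.05 s, during which the arm holds its last target. There are 200 camera calls.

## Working session

There is one attempt and no reset: what is moved stays moved. The work goes in short steps, Python scripts to look and compute and a tool call to move; the robot and the scene stay as the last step left them, time stands still between calls to the robot, and variables do not carry over. Pictures are saved under pics/ and viewed, at most 10 in all, crops included, and the job is handed in when it is done.

Besides the shell and the picture viewer there is one more tool, called in YAML: its name, and indented under it one key for each argument. servo_tool: Moves the arm, as the interface text tells. Its arguments: {"type":"object","properties":{"motion":{"type":"array","items":{"type":"object","properties":{"dr":{"type":"array","items":{"type":"number"}},"delta_pos":{"type":"array","items":{"type":"number"}},"fingers":{"type":"number"}}}},"squeeze":{"type":"number"}},"required":["motion"]}

```bash
mkdir -p pics; cat > h.py <<'E'
import numpy as np, cv2
from scipy.spatial.transform import Rotation as R
from workcell import observe, capture, finish_job, pinch_z
def pose(c, st=None):
    if 'mount' in c:
        T=np.eye(4); T[:3,:3]=R.from_quat(st['eef_rot']).as_matrix(); T[:3,3]=st['tcp_pos']
        return T@np.array(c['mount'])
    T=np.eye(4); o=np.array(c['orientation'],float)
    T[:3,:3]=R.from_quat(o).as_matrix() if o.size==4 else o.reshape(3,3); T[:3,3]=c['eye']; return T
def slopes(c):
    v,u=np.mgrid[0:384,0:512]
    K=np.array([[c['fx'],0,c['cx']],[0,c['fy'],c['cy']],[0,0,1.]])
    p=cv2.undistortPoints(np.stack([u,v],-1).reshape(-1,1,2).astype(float),K,np.array([c['k1'],0,0,0.]))
    return p.reshape(384,512,2)
def cloud(c, st=None):
    s=slopes(c); d=c['depth']; T=pose(c,st)
    P=np.stack([s[...,0]*d,-s[...,1]*d,-d],-1)@T[:3,:3].T+T[:3,3]
    P[d<=0]=np.nan; return P
def save(n,img): cv2.imwrite('pics/'+n,cv2.cvtColor(img,cv2.COLOR_RGB2BGR))
E
python3 - <<'E'
from h import *
print(observe(), pinch_z)
for n in('scene','top'):
    c=capture(n); np.save(n+'.npy',c,allow_pickle=True); save(n+'0.png',c['img'])
    print({k:v for k,v in c.items() if k not in('img','depth')})
a=[np.load(n+'.npy',allow_pickle=True).item()['img'] for n in('scene','top')]
E
```

```text
{'t': 0.0, 'qpos': array([ 1.15650705,  0.5921213 ,  0.04830747,  1.60984902, -0.03331258,
        0.9427007 , -0.03373349]), 'dq': array([ 0.00183538,  0.00026281,  0.00117275,  0.0006736 ,  0.00097968,
        0.00011151, -0.00019423]), 'tau': array([ 3.12971069e-04, -5.48696244e+01,  1.54671583e+00, -1.98127949e+01,
        9.42227634e-03,  8.93145829e-03,  1.16446449e-05]), 'tcp_pos': array([ 0.22832007, -0.68715869,  0.20312965]), 'eef_rot': array([ 9.87161092e-01,  1.59723782e-01, -2.41681724e-04, -1.11061121e-03]), 'ft_force': array([1.22272452, 0.11078798, 0.07354544]), 'wrist_torque': array([-0.02551156, -0.01181223, -0.02185651]), 'grasp_force': 0.0, 'finger_gap': 1.0022906321109069} 0.0187
{'fx': 486.42661706367994, 'fy': 486.42661706367994, 'cx': 264.8439722278951, 'cy': 188.86982418856482, 'k1': -0.01239002658110481, 'eye': array([ 1.46181656, -0.074068  ,  1.23929077]), 'orientation': array([0.27965202, 0.23361657, 0.60818141, 0.70521871])}
{'fx': 405.68437154967376, 'fy': 405.68437154967376, 'cx': 254.58298405260578, 'cy': 199.85808093258362, 'k1': -0.004581171621051435, 'eye': array([0.41983197, 0.08795597, 1.47649782]), 'orientation': array([ 0.0298466 , -0.01932696, -0.70107851,  0.712197  ])}
```

View pics/scene0.png

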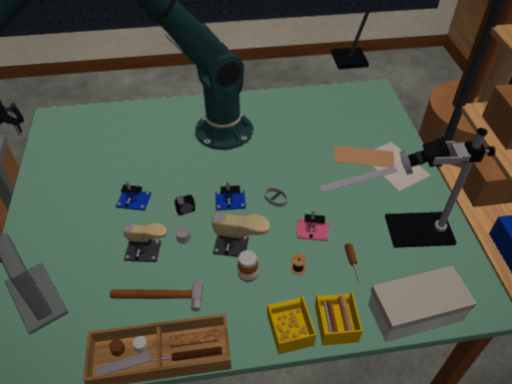

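View pics/top0.png

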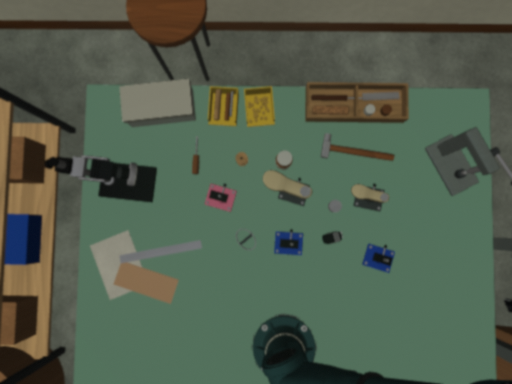

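The scene view shows two cream lasts on black jacks: the long one at scene (240,226) / top (287,185), the short one at (145,232) / (370,195). The blue and pink stands are empty look-alikes. The inspection camera is at scene (430,155) / top (110,170). Next I confirm with an enlarged crop and measure.

```bash
python3 - <<'E'
from h import *
S=np.load('scene.npy',allow_pickle=True).item();T=np.load('top.npy',allow_pickle=True).item()
z=lambda im,x0,x1,y0,y1:cv2.resize(im[y0:y1,x0:x1],(400,300),interpolation=cv2.INTER_CUBIC)
a=np.vstack([np.hstack([z(S['img'],110,290,185,320-0),z(S['img'],370,510,120,225)]),np.hstack([z(T['img'],250,410,130,250),z(T['img'],40,180,120,225)])])
save('crops.png',a)
for n,c in(('scene',S),('top',T)):
    P=cloud(c); hsv=cv2.cvtColor(c['img'],cv2.COLOR_RGB2HSV)
    m=((P[...,2]>0.1)&(P[...,2]<0.2)&(np.abs(P[...,0]-.6)<.4)&(np.abs(P[...,1])<.5)).astype(np.uint8)
    k,l,s,ct=cv2.connectedComponentsWithStats(m)
    for i in range(1,k):
        if s[i,4]<60: continue
        Q=P[l==i]; mu=np.median(Q,0); X=Q[:,:2]-Q[:,:2].mean(0); w,v=np.linalg.eigh(X.T@X)
        t=X@v[:,1]
        print(n,s[i],mu.round(3),'max z',np.percentile(Q[:,2],98).round(3),'axis',v[:,1].round(3),'len',np.ptp(t).round(3))
    m=(P[...,2]>0.22)&(P[...,1]>0.2)&(P[...,0]>.3)&(P[...,2]<.6)
    v,u=np.nonzero(m); print(n,'cam',m.sum(),P[m].min(0).round(3),P[m].max(0).round(3))
E
```

```text
scene [ 211  213   59   22 1013] [0.573 0.004 0.132] max z 0.141 axis [0.314 0.949] len 0.172
scene [123 223  44  15 515] [ 0.547 -0.27   0.115] max z 0.122 axis [0.242 0.97 ] len 0.127
scene [412 272  30  30 142] [0.824 0.486 0.101] max z 0.105 axis [-0.937 -0.349] len 0.094
scene [374 276  60  50 906] [0.867 0.392 0.101] max z 0.105 axis [-0.629  0.778] len 0.162
scene [423 293  24  21 106] [0.9   0.473 0.101] max z 0.105 axis [0.639 0.769] len 0.067
scene cam 2126 [0.544 0.441 0.22 ] [0.62  0.698 0.421]
top [144  79  48  40 895] [0.865 0.418 0.102] max z 0.107 axis [-0.221  0.975] len 0.176
top [263 170  49  29 752] [0.566 0.011 0.134] max z 0.141 axis [0.336 0.942] len 0.171
top [351 184  38  18 417] [ 0.543 -0.269  0.116] max z 0.122 axis [0.237 0.972] len 0.13
top cam 1630 [0.538 0.443 0.221] [0.617 0.7   0.424]
```

View pics/crops.png

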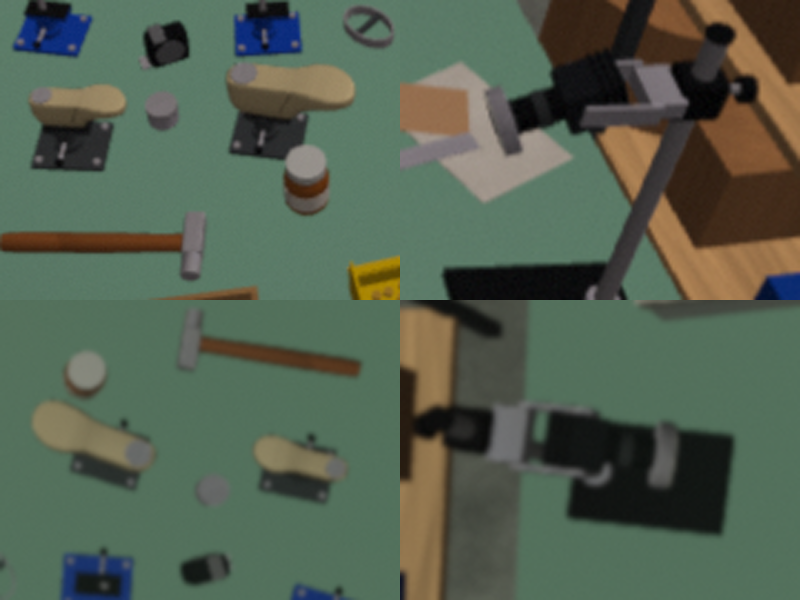

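Confirmed: long last (173 mm extent, sole at z≈0.141) is the one at top (287,185), with its toe toward +y; the camera's ring faces -y at top (132,175). Now I measure the camera head.

```bash
python3 - <<'E'
from h import *
S=np.load('scene.npy',allow_pickle=True).item();T=np.load('top.npy',allow_pickle=True).item()
for n,c in(('scene',S),('top',T)):
    P=cloud(c); m=(P[...,2]>0.22)&(P[...,1]>0.42)&(P[...,0]>.5)&(P[...,0]<.65)&(P[...,2]<.45)
    br=c['img'].max(2)
    Q=P[m]; b=br[m]
    print(n,'y-bins: y, n, xmin xmax xmed zmin zmax, bright')
    for y in np.arange(.44,.7,.01):
        s=(Q[:,1]>=y)&(Q[:,1]<y+.01)
        if s.sum()>3: q=Q[s]; print(y.round(2),s.sum(),q[:,0].min().round(3),q[:,0].max().round(3),np.median(q[:,0]).round(3),q[:,2].min().round(3),q[:,2].max().round(3),np.median(b[s]))
    # ring: bright near front
    r=m&(br>110)&(P[...,1]<.5); q=P[r]; print('ring',len(q),q.mean(0).round(4),q.min(0).round(3),q.max(0).round(3))
    w,v=np.linalg.eigh(np.cov(q.T)); print(w**.5,v.round(3).tolist())
    # post & foot
    pm=(P[...,2]>.05)&(P[...,2]<.25)&(P[...,1]>.5)&(P[...,0]>.45)&(P[...,0]<.7)
    print('post',np.nanmedian(P[pm],0).round(3),pm.sum())
    f=(c['img'].max(2)<45)&(P[...,2]<.03)&(P[...,1]>.3)&(P[...,0]>.3)&(P[...,0]<.8)&(P[...,1]<.8)
    k,l,s,ct=cv2.connectedComponentsWithStats(f.astype(np.uint8)); i=1+s[1:,4].argmax()
    q=P[l==i][:,:2].astype(np.float32); print('foot',cv2.minAreaRect(q))
E
```

```text
scene y-bins: y, n, xmin xmax xmed zmin zmax, bright
0.44 53 0.553 0.603 0.581 0.317 0.345 97.0
0.45 93 0.544 0.607 0.588 0.297 0.348 96.0
0.46 44 0.556 0.61 0.6 0.284 0.343 69.0
0.47 53 0.564 0.604 0.583 0.293 0.34 12.0
0.48 54 0.561 0.591 0.584 0.313 0.345 19.0
0.49 56 0.564 0.595 0.587 0.312 0.349 27.0
0.5 91 0.555 0.602 0.586 0.313 0.365 14.0
0.51 110 0.549 0.612 0.59 0.32 0.368 19.0
0.52 121 0.547 0.613 0.599 0.314 0.373 20.0
0.53 108 0.554 0.613 0.6 0.318 0.378 19.0
0.54 115 0.55 0.617 0.6 0.322 0.383 16.0
0.55 83 0.551 0.617 0.604 0.333 0.383 22.0
0.56 34 0.598 0.618 0.613 0.334 0.365 67.5
0.57 38 0.552 0.62 0.614 0.334 0.361 69.0
0.58 94 0.549 0.619 0.587 0.333 0.358 66.0
0.59 82 0.549 0.62 0.585 0.332 0.359 119.5
0.6 64 0.553 0.616 0.59 0.338 0.359 123.0
0.61 86 0.556 0.615 0.596 0.329 0.367 95.5
0.62 102 0.558 0.611 0.593 0.231 0.421 14.0
0.63 304 0.569 0.613 0.595 0.222 0.42 51.0
0.64 167 0.57 0.612 0.598 0.22 0.421 56.0
0.65 76 0.581 0.612 0.608 0.224 0.42 15.0
0.66 12 0.583 0.61 0.602 0.329 0.367 40.0
0.67 10 0.59 0.605 0.595 0.345 0.356 81.0
0.68 51 0.578 0.608 0.596 0.
[... 974 characters left out ...]
96.0
0.57 22 0.549 0.617 0.584 0.335 0.36 96.5
0.58 79 0.549 0.617 0.592 0.335 0.361 73.0
0.59 93 0.551 0.617 0.58 0.339 0.361 108.0
0.6 68 0.551 0.614 0.584 0.344 0.359 113.0
0.61 87 0.558 0.614 0.588 0.342 0.368 106.0
0.62 80 0.56 0.611 0.584 0.351 0.422 16.0
0.63 148 0.567 0.609 0.588 0.221 0.423 28.5
0.64 71 0.568 0.609 0.586 0.331 0.424 21.0
0.65 36 0.569 0.612 0.58 0.34 0.42 25.0
0.66 12 0.57 0.583 0.576 0.34 0.369 58.0
0.68 17 0.58 0.598 0.587 0.336 0.36 16.0
0.69 27 0.58 0.604 0.589 0.344 0.362 31.0<stdin>:12: RuntimeWarning: Mean of empty slice.
  ret = um.true_divide(
Traceback (most recent call last):
ValueError: zero-size array to reduction operation minimum which has no identity
```

servo_tool:
  motion:
    - {"dr": [0,0,0],"delta_pos": [20,-20,-55],"fingers": 1}
    - {"dr": [0,0,-5],"delta_pos": [55,-55,-95],"fingers": 1}
    - {"dr": [0,0,-10],"delta_pos": [95,-95,-120],"fingers": 1}
    - {"dr": [0,0,-15],"delta_pos": [137,-137,-140],"fingers": 1}
    - {"dr": [0,0,-20],"delta_pos": [180,-180,-150],"fingers": 1}
    - {"dr": [0,0,-25],"delta_pos": [223,-223,-155],"fingers": 1}
    - {"dr": [0,0,-30],"delta_pos": [267,-267,-160],"fingers": 1}
    - {"dr": [0,0,-35],"delta_pos": [310,-310,-165],"fingers": 1}

```text
t: 1.1
tcp_pos: [0.4254, -0.2939, 0.3692]
eef_rot: [0.893, 0.451, -0.0, -0.0]
ft_force: [1.4, -0.4, 0.3]
finger_gap: 0.999
grasp_force: 0.0
```

```bash
python3 - <<'E'
from h import *
s=observe(); c=capture('wrist'); print(s['t'],s['tcp_pos'],R.from_quat(s['eef_rot']).as_matrix().round(3).tolist(),s['qpos'].round(2)); print({k:v for k,v in c.items() if k not in('img','depth')})
E
```

```text
1.1 [ 0.42537466 -0.29391919  0.36922976] [[0.594, 0.804, -0.0], [0.804, -0.594, 0.0], [-0.0, -0.0, -1.0]] [ 0.71  0.17 -0.22  1.86  0.04  1.12 -0.17]
{'fx': 314.2893016028192, 'fy': 314.2893016028192, 'cx': 250.04630161563827, 'cy': 193.37797056006966, 'k1': 0.029010287178412857, 'mount': array([[-3.76645874e-04,  9.59141741e-01,  2.82925748e-01,
         7.09280855e-02],
       [ 9.99999883e-01,  4.47273576e-04, -1.85041225e-04,
         1.37502381e-03],
       [-3.04025973e-04,  2.82925645e-01, -9.59141797e-01,
        -1.68832080e-01],
       [ 0.00000000e+00,  0.00000000e+00,  0.00000000e+00,
         1.00000000e+00]])}
```

servo_tool:
  motion:
    - {"dr": [0,0,-6],"delta_pos": [55,-11,0],"fingers": 1}
    - {"dr": [0,0,-12],"delta_pos": [115,-23,0],"fingers": 1}
    - {"dr": [0,0,-17],"delta_pos": [175,-35,0],"fingers": 1}
    - {"dr": [0,0,-17],"delta_pos": [235,-48,0],"fingers": 1}
    - {"dr": [0,0,-17],"delta_pos": [285,-58,0],"fingers": 1}
    - {"dr": [0,0,-17],"delta_pos": [313,-64,0],"fingers": 1}
    - {"dr": [0,0,-17],"delta_pos": [313,-64,0],"fingers": 1}
    - {"dr": [0,0,-17],"delta_pos": [313,-64,0],"fingers": 1}

```text
t: 2.15
tcp_pos: [0.5598, -0.0083, 0.3687]
eef_rot: [0.818, 0.576, -0.001, 0.0]
ft_force: [0.2, -0.2, -0.7]
finger_gap: 0.999
grasp_force: 0.0
```

```bash
python3 - <<'E'
from h import *
s=observe(); c=capture('wrist'); np.save('w1.npy',[s,c],allow_pickle=True); save('w1.png',c['img'])
Rm=R.from_quat(s['eef_rot']).as_matrix(); print(s['t'],s['tcp_pos'],Rm.round(3).tolist(),s['qpos'].round(2))
P=cloud(c,s); m=((P[...,2]>.085)&(P[...,2]<.16)&(abs(P[...,0]-.56)<.12)&(abs(P[...,1])<.14)).astype(np.uint8)
k,l,st,_=cv2.connectedComponentsWithStats(m); i=1+st[1:,4].argmax(); Q=P[l==i]; print(st[i],Q.min(0),Q.max(0))
# top (sole) pts; PCA direction iterate
a=np.array([.336,.942])
top=Q[Q[:,2]>.11]
for it in range(3):
    n=np.array([a[1],-a[0]]); t=top[:,:2]@a; o=top[:,:2]@n
    heel=t.min(); ts=[];mid=[];wd=[];zz=[]
    for x in np.arange(heel+.008,heel+.168,.008):
        q=(t>x-.004)&(t<=x+.004); ts.append(x);lo,hi=np.percentile(o[q],[1,99]);mid.append((lo+hi)/2);wd.append(hi-lo);zz.append(np.percentile(top[q,2],90))
    ts,mid=np.array(ts),np.array(mid); g=(ts-heel>.024)&(ts-heel<.09)
    p=np.polyfit(ts[g],mid[g],1); a=a+p[0]*n; a/=np.linalg.norm(a)
print('axis',a,np.degrees(np.arctan2(a[1],a[0])),'t',heel,t.max(),t.max()-heel,np.percentile(t,.3),np.percentile(t,99.7))
print(np.c_[ts-heel,mid,wd,zz].round(4))
E
```

```text
2.15 [ 0.55975681 -0.00830133  0.36872763] [[0.337, 0.941, -0.001], [0.941, -0.337, -0.001], [-0.002, -0.001, -1.0]] [ 0.3   0.25 -0.45  1.77  0.12  1.15 -0.54]
[ 226   78   51  133 4868] [ 0.52393827 -0.08335041  0.11878883] [0.61539011 0.08258061 0.13935672]
axis [0.34198287 0.93970619] 70.00227277637542 t 0.1071538819330691 0.28005630667915543 0.17290242474608633 0.10975284599751152 0.27875227195806523
[[0.008  0.5335 0.0344 0.1321]
 [0.016  0.5337 0.0391 0.1324]
 [0.024  0.5332 0.0424 0.1324]
 [0.032  0.5332 0.0422 0.1322]
 [0.04   0.5331 0.0419 0.1321]
 [0.048  0.5331 0.0416 0.1312]
 [0.056  0.5331 0.0412 0.1316]
 [0.064  0.5338 0.0427 0.1319]
 [0.072  0.5338 0.0424 0.1324]
 [0.08   0.5329 0.0434 0.133 ]
 [0.088  0.5328 0.0429 0.134 ]
 [0.096  0.5325 0.0461 0.1355]
 [0.104  0.532  0.0507 0.1365]
 [0.112  0.5311 0.0558 0.1374]
 [0.12   0.5313 0.0588 0.1378]
 [0.128  0.5312 0.0612 0.1378]
 [0.136  0.5306 0.0617 0.1378]
 [0.144  0.5318 0.0591 0.1371]
 [0.152  0.5324 0.0552 0.1362]
 [0.16   0.5325 0.048  0.1352]]
```

View pics/w1.png

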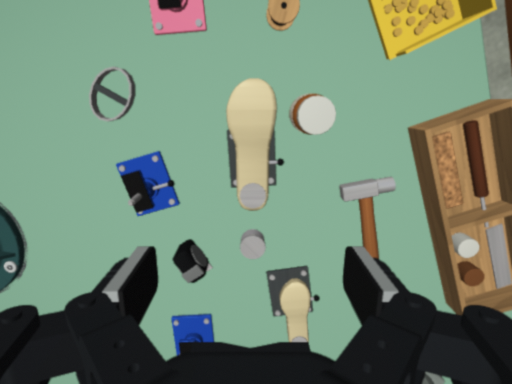

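The picture shows the long last at (252,145) with its toe up-image; yaw 70.0°, length 172.9 mm, sole at z 0.131 all match. Next I tilt the wrist to look at the lens.

servo_tool:
  motion:
    - {"dr": [0,10,0],"delta_pos": [0,0,0],"fingers": 1}
    - {"dr": [0,20,0],"delta_pos": [0,0,0],"fingers": 1}
    - {"dr": [0,30,0],"delta_pos": [0,0,0],"fingers": 1}
    - {"dr": [0,40,0],"delta_pos": [0,0,0],"fingers": 1}
    - {"dr": [0,50,0],"delta_pos": [0,0,0],"fingers": 1}
    - {"dr": [0,60,0],"delta_pos": [0,0,0],"fingers": 1}
    - {"dr": [0,70,0],"delta_pos": [0,0,0],"fingers": 1}
    - {"dr": [0,72,0],"delta_pos": [0,0,0],"fingers": 1}

```text
t: 3.2
tcp_pos: [0.5594, -0.0106, 0.3663]
eef_rot: [0.664, 0.462, 0.48, -0.339]
ft_force: [-1.2, 1.0, 0.2]
finger_gap: 1.001
grasp_force: 0.0
```

```bash
python3 - <<'E'
from h import *
s=observe(); c=capture('wrist'); np.save('w2.npy',[s,c],allow_pickle=True); save('w2.png',c['img'])
print(s['t'],s['tcp_pos'],R.from_quat(s['eef_rot']).as_matrix().round(3).tolist(),s['qpos'].round(2))
P=cloud(c,s); m=(P[...,2]>.22)&(P[...,1]>.40)&(P[...,1]<.6)&(P[...,0]>.5)&(P[...,0]<.65)&(P[...,2]<.45)
v,u=np.nonzero(m); print(m.sum(),u.min(),u.max(),v.min(),v.max())
E
```

```text
3.2 [ 0.55944949 -0.01062219  0.36631242] [[0.111, 0.94, 0.324], [0.288, -0.342, 0.894], [0.951, -0.006, -0.309]] [ 1.03  0.55 -0.7   2.04 -1.08  1.11  0.79]
2060 146 186 43 109
```

View pics/w2.png

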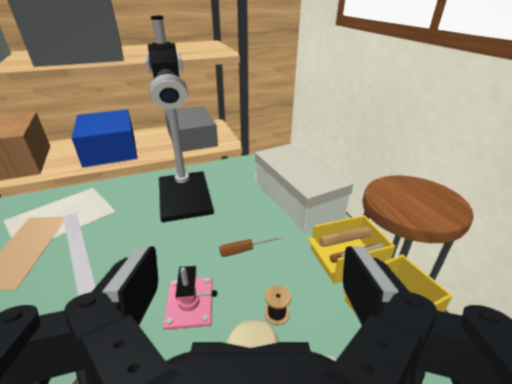

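The lens ring is visible nearly face-on at (168,93). I fit its plane and centre.

```bash
python3 - <<'E'
from h import *
s,c=np.load('w2.npy',allow_pickle=True); P=cloud(c,s); sl=slopes(c); T=pose(c,s)
m=(P[...,2]>.22)&(P[...,1]>.40)&(P[...,1]<.50)&(P[...,0]>.5)&(P[...,0]<.65)&(P[...,2]<.45)
br=c['img'].max(2).astype(int)
r=m&(br>110); r=cv2.erode(r.astype(np.uint8),np.ones((2,2)))>0
Q=P[r]; print(len(Q),Q.min(0).round(3),Q.max(0).round(3))
keep=np.ones(len(Q),bool)
for i in range(6):
    mu=Q[keep].mean(0); w,v=np.linalg.eigh(np.cov(Q[keep].T)); n=v[:,0]*np.sign(v[1,0]); d=(Q-mu)@n; keep=abs(d)<.004
print('n',n.round(3),'yaw',np.degrees(np.arctan2(n[1],n[0])),'tilt',np.degrees(np.arcsin(n[2])),keep.sum(),'rms',d[keep].std())
# ring centre: ellipse of bright ring + dark disc outline, ray onto plane
k=((br>95)&m).astype(np.uint8); cs,_=cv2.findContours(k,cv2.RETR_EXTERNAL,cv2.CHAIN_APPROX_NONE); e=cv2.fitEllipse(max(cs,key=len)); print(e)
px=np.round(e[0]).astype(int)
g=sl[px[1],px[0]]+np.array([(e[0][0]-px[0])/c['fx'],(e[0][1]-px[1])/c['fy']])
ray=T[:3,:3]@np.array([g[0],-g[1],-1]); L=T[:3,3]+ray*((mu-T[:3,3])@n)/(ray@n); print('lens',L.round(4), 'median depth ctr',P[px[1],px[0]])
ct=max(cs,key=len)[:,0]; # contour to plane -> circle
C=[];
for x,y in ct:
    g=sl[y,x]; ry=T[:3,:3]@np.array([g[0],-g[1],-1]); C.append(T[:3,3]+ry*((mu-T[:3,3])@n)/(ry@n)-L)
e1=np.cross(n,[0,0,1]); e1/=np.linalg.norm(e1); e2=np.cross(e1,n); C=np.array(C); print('hw',np.ptp(C@e1),np.ptp(C@e2))
for t in(15,17,19,21,23,25): print(t,'z lens by pivot',.345-.09*np.sin(np.radians(t)))
E
```

```text
640 [0.54  0.44  0.277] [0.603 0.468 0.344]
n [0.092 0.923 0.374] yaw 84.32721054677152 tilt 21.95448188237633 562 rms 0.001248635226405894
((168.05836486816406, 91.09307098388672), (34.54658126831055, 37.794437408447266), 118.693603515625)
lens [0.5702 0.4516 0.3162] median depth ctr [0.5697363  0.44709628 0.31766408]
hw 0.06529217081891452 0.07865873042928297
15 z lens by pivot 0.3217062859407731
17 z lens by pivot 0.31868654657495366
19 z lens by pivot 0.3156988660988559
21 z lens by pivot 0.3127468845409229
23 z lens by pivot 0.3098341984359653
25 z lens by pivot 0.306964356443337
```

servo_tool:
  motion:
    - {"dr": [0,-10,0],"delta_pos": [0,0,0],"fingers": 1}
    - {"dr": [0,-20,0],"delta_pos": [0,0,0],"fingers": 1}
    - {"dr": [0,-30,0],"delta_pos": [0,0,0],"fingers": 1}
    - {"dr": [0,-40,0],"delta_pos": [0,0,0],"fingers": 1}
    - {"dr": [0,-50,0],"delta_pos": [0,0,0],"fingers": 1}
    - {"dr": [0,-60,0],"delta_pos": [0,0,0],"fingers": 1}
    - {"dr": [0,-70,0],"delta_pos": [0,0,0],"fingers": 1}
    - {"dr": [0,-72,0],"delta_pos": [0,0,0],"fingers": 1}

```text
t: 4.25
tcp_pos: [0.5613, -0.0009, 0.3726]
eef_rot: [0.815, 0.58, 0.002, 0.002]
ft_force: [-0.3, 0.2, -0.4]
finger_gap: 1.0
grasp_force: 0.0
```

```bash
cat > go.py <<'E'
from h import *
import sys
s=observe(); M=R.from_quat(s['eef_rot']).as_matrix()
print(s['t'],s['tcp_pos'].round(4),M.round(3).tolist(),s['ft_force'].round(1),s['finger_gap'],s['grasp_force'])
if len(sys.argv)>3: print('delta mm',(1e3*M.T@(np.array(sys.argv[1:4],float)-s['tcp_pos'])).round(1), 'yaw',np.degrees(np.arctan2(M[1,0],M[0,0])))
E
python3 go.py .5638 -.0102 .088
```

```text
4.25 [ 0.5613 -0.0009  0.3726] [[0.327, 0.945, 0.006], [0.945, -0.327, -0.0], [0.002, 0.006, -1.0]] [-0.3  0.2 -0.4] 0.9999572154960753 0.0
delta mm [ -8.5   3.8 284.6] yaw 70.90288299046388
```

servo_tool:
  motion:
    - {"dr": [0,0,0],"delta_pos": [0,4,50],"fingers": 1}
    - {"dr": [0,0,0],"delta_pos": [0,4,105],"fingers": 1}
    - {"dr": [0,0,0],"delta_pos": [0,4,150],"fingers": 1}
    - {"dr": [0,0,0],"delta_pos": [0,4,180],"fingers": 1}
    - {"dr": [0,0,0],"delta_pos": [0,4,190],"fingers": 1}
    - {"dr": [0,0,0],"delta_pos": [0,4,190],"fingers": 1}
    - {"dr": [0,0,0],"delta_pos": [0,4,190],"fingers": 1}

```text
t: 5.12
tcp_pos: [0.5654, -0.0082, 0.181]
eef_rot: [0.817, 0.576, 0.001, 0.001]
ft_force: [-0.5, -0.9, 0.0]
finger_gap: 1.0
grasp_force: 0.0
```

```bash
python3 go.py .5638 -.0102 .088; python3 - <<'E'
from h import *
s=observe(); c=capture('wrist'); P=cloud(c,s); M=R.from_quat(s['eef_rot']).as_matrix()
m=((P[...,2]>.115)&(P[...,2]<.15)&(abs(P[...,0]-.57)<.1)&(abs(P[...,1])<.13)).astype(np.uint8)
m&=(c['img'].max(2)>90).astype(np.uint8)
k,l,st,_=cv2.connectedComponentsWithStats(m); i=1+st[1:,4].argmax(); Q=P[l==i]
a=np.array([.342,.9397]);n=np.array([a[1],-a[0]]);t=Q[:,:2]@a;o=Q[:,:2]@n
print(st[i],'t',t.min(),t.max(),'z',np.median(Q[:,2]))
h=t.max()-.173
for x in np.arange(h+.03,h+.095,.012):
    q=abs(t-x)<.006; lo,hi=np.percentile(o[q],[1,99]) if q.sum()>5 else(0,0); print((x-h).round(3),q.sum(),((lo+hi)/2).round(4),(hi-lo).round(4))
E
```

```text
5.125 [ 0.5654 -0.0082  0.181 ] [[0.336, 0.942, 0.003], [0.942, -0.336, 0.0], [0.001, 0.003, -1.0]] [-0.5 -0.9  0. ] 0.9995038630243578 0.0
delta mm [-2.5 -1.1 93. ] yaw 70.33975925836891
[  197    62    94   228 15110] t 0.10712804894201844 0.28016954025920343 z 0.13428344983699814
0.03 761 0.5332 0.0424
0.042 798 0.5332 0.0416
0.054 815 0.5336 0.0422
0.066 838 0.5328 0.0411
0.078 862 0.5325 0.0411
0.09 917 0.5322 0.0422
```

servo_tool:
  motion:
    - {"dr": [0,0,0],"delta_pos": [-2,-1,35],"fingers": 1}
    - {"dr": [0,0,0],"delta_pos": [-2,-1,65],"fingers": 1}
    - {"dr": [0,0,0],"delta_pos": [-2,-1,85],"fingers": 1}
    - {"dr": [0,0,0],"delta_pos": [-2,-1,92],"fingers": 1}
    - {"dr": [0,0,0],"delta_pos": [-2,-1,92],"fingers": 1}
    - {"dr": [0,0,0],"delta_pos": [-2,-1,92],"fingers": 0.4}
    - {"dr": [0,0,0],"delta_pos": [-2,-1,92],"fingers": 0}
    - {"dr": [0,0,0],"delta_pos": [-2,-1,92],"fingers": 0}
  squeeze: 60

```text
t: 6.18
tcp_pos: [0.563, -0.0095, 0.0883]
eef_rot: [0.817, 0.576, 0.0, 0.0]
ft_force: [-1.2, 0.2, 4.7]
finger_gap: 0.497
grasp_force: 61.4
```

servo_tool:
  motion:
    - {"dr": [0,0,0],"delta_pos": [0,0,0],"fingers": 0}
    - {"dr": [0,0,0],"delta_pos": [0,0,0],"fingers": 0}
    - {"dr": [0,0,0],"delta_pos": [0,0,0],"fingers": 0}
  squeeze: 90

```text
t: 6.55
tcp_pos: [0.5631, -0.0095, 0.0885]
eef_rot: [0.817, 0.576, 0.0, 0.0]
ft_force: [-2.2, 0.1, 6.7]
finger_gap: 0.487
grasp_force: 90.6
```

```bash
python3 go.py .5638 -.0102 .088
```

```text
6.55 [ 0.5631 -0.0095  0.0885] [[0.336, 0.942, 0.001], [0.942, -0.336, -0.0], [0.0, 0.001, -1.0]] [-2.2  0.1  6.7] 0.4874537611416063 90.5863344669342
delta mm [-0.4  0.9  0.5] yaw 70.37558427219372
```

servo_tool:
  motion:
    - {"dr": [0,0,0],"delta_pos": [0,0,-10],"fingers": 0}
    - {"dr": [0,0,0],"delta_pos": [0,0,-22],"fingers": 0}
    - {"dr": [0,0,0],"delta_pos": [0,0,-38],"fingers": 0}
    - {"dr": [0,0,0],"delta_pos": [0,0,-58],"fingers": 0}
    - {"dr": [0,0,0],"delta_pos": [0,0,-80],"fingers": 0}
    - {"dr": [0,0,0],"delta_pos": [0,0,-100],"fingers": 0}
    - {"dr": [0,0,0],"delta_pos": [0,0,-115],"fingers": 0}
    - {"dr": [0,0,0],"delta_pos": [0,0,-120],"fingers": 0}

```text
t: 7.55
tcp_pos: [0.5628, -0.0095, 0.2085]
eef_rot: [0.817, 0.576, 0.001, 0.0]
ft_force: [0.7, 0.1, -5.1]
finger_gap: 0.491
grasp_force: 92.4
```

```bash
python3 go.py .5638 -.0102 .208
```

```text
7.55 [ 0.5628 -0.0095  0.2085] [[0.336, 0.942, 0.002], [0.942, -0.336, 0.0], [0.001, 0.001, -1.0]] [ 0.7  0.1 -5.1] 0.49133391233128465 92.3585057258606
delta mm [-0.4  1.2  0.5] yaw 70.38116931478196
```

```bash
cat > tgt.py <<'E'
from h import *
def fr(x,y,z,o):
    T=np.eye(4);T[:3,:3]=np.c_[x,y,z];T[:3,3]=o;return T
def tool(st):
    T=np.eye(4);T[:3,:3]=R.from_quat(st['eef_rot']).as_matrix();T[:3,3]=st['tcp_pos'];return T
lens=np.array([.570,.453,.312]);ya,ti=np.radians([84.8,21.5])
d=np.array([np.cos(ti)*np.cos(ya),np.cos(ti)*np.sin(ya),np.sin(ti)]);l=np.array([-np.sin(ya),np.cos(ya),0]);u=np.cross(d,l)
focus=lens-.12*d
a=np.array([.342,.9397,0]);a/=np.linalg.norm(a)
Wl=fr(a,[-a[1],a[0],0],[0,0,1],[.5541,-.0365,.060])
Wt=np.eye(4);Wt[:3,:3]=R.from_quat([.817,.576,0,0]).as_matrix();Wt[:3,3]=[.5631,-.0095,.0885]
H=np.linalg.inv(Wt)@Wl   # last in tool
toe=np.array([.125,-.002,.062,1])
def target(back,H=H):
    D=fr(d,l,u,[0,0,0]); D[:3,3]=focus-back*d-D[:3,:3]@toe[:3]
    return D@np.linalg.inv(H)
def report(back,H=H):
    st=observe();T=tool(st);G=np.linalg.inv(T)@target(back,H)
    print('t',st['t'],'dr',np.degrees(R.from_matrix(G[:3,:3]).as_rotvec()).round(1),'dp',(G[:3,3]*1e3).round(0),'tcp goal',target(back,H)[:3,3].round(3),'focus',focus.round(3),'toe now',(T@H@toe)[:3].round(3))
E
python3 -c "
from tgt import *
report(.06);report(0);print(observe()['qpos'].round(2))"
```

```text
t 7.55 dr [  2.7  21.4 -14.6] dp [200. -90.  29.] tcp goal [0.545 0.209 0.179] focus [0.56  0.342 0.268] toe now [0.598 0.08  0.242]
t 7.55 dr [  2.7  21.4 -14.6] dp [ 254. -104.    7.] tcp goal [0.55  0.265 0.201] focus [0.56  0.342 0.268] toe now [0.598 0.08  0.242]
[ 0.25  0.41 -0.42  1.96  0.22  0.81 -0.63]
```

servo_tool:
  motion:
    - {"dr": [0,1,-1],"delta_pos": [20,-9,0],"fingers": 0}
    - {"dr": [0.5,5,-3],"delta_pos": [55,-25,4],"fingers": 0}
    - {"dr": [1.2,10,-7],"delta_pos": [95,-43,10],"fingers": 0}
    - {"dr": [2,15,-10],"delta_pos": [140,-63,18],"fingers": 0}
    - {"dr": [2.4,19,-13],"delta_pos": [175,-79,25],"fingers": 0}
    - {"dr": [2.7,21.4,-14.6],"delta_pos": [195,-88,28],"fingers": 0}
    - {"dr": [2.7,21.4,-14.6],"delta_pos": [200,-90,29],"fingers": 0}
    - {"dr": [2.7,21.4,-14.6],"delta_pos": [200,-90,29],"fingers": 0}

```text
t: 8.55
tcp_pos: [0.5451, 0.2088, 0.1782]
eef_rot: [0.724, 0.665, 0.138, -0.125]
ft_force: [-0.1, 0.2, -3.4]
finger_gap: 0.49
grasp_force: 92.3
```

servo_tool:
  motion:
    - {"dr": [0,0,0],"delta_pos": [0,0,0],"fingers": 0}
    - {"dr": [0,0,0],"delta_pos": [0,0,0],"fingers": 0}
    - {"dr": [0,0,0],"delta_pos": [0,0,0],"fingers": 0}

```text
t: 8.93
tcp_pos: [0.5451, 0.2086, 0.1784]
eef_rot: [0.724, 0.665, 0.138, -0.125]
ft_force: [-0.3, -0.8, -5.1]
finger_gap: 0.49
grasp_force: 92.3
```

```bash
python3 - <<'E'
from tgt import *
report(0); st=observe(); print(st['finger_gap'],st['grasp_force'])
T=tool(st); L=T@H; Li=np.linalg.inv(L)
im=[]
for n in('scene','top','wrist'):
    c=capture(n); P=cloud(c,st); im.append(c['img'])
    Q=(P-L[:3,3])@L[:3,:3]; hs=cv2.cvtColor(c['img'],cv2.COLOR_RGB2HSV)
    m=(Q[...,0]>-.08)&(Q[...,0]<.16)&(abs(Q[...,1])<.045)&(Q[...,2]>.0)&(Q[...,2]<.095)&(hs[...,0]>10)&(hs[...,0]<32)&(hs[...,2]>80)&(hs[...,1]>30)
    k,l,s,_=cv2.connectedComponentsWithStats(m.astype(np.uint8)); i=1+s[1:,4].argmax(); q=Q[l==i]
    print(n,s[i],'local min',q.min(0).round(3),'max',q.max(0).round(3))
    # sole centreline & height near the front
    for x in(.06,.08,.1,.115):
        g=abs(q[:,0]-x)<.006
        if g.sum()>10:
            g2=g&(q[:,2]>.05); lo,hi=np.percentile(q[g2,1],[2,98]); print('  x',x,'ymid',round((lo+hi)/2,4),'w',round(hi-lo,4),'ztop',np.percentile(q[g,2],85).round(4))
save('stage.png',np.vstack([np.hstack([cv2.resize(im[0][100:280,200:500],(400,240)),cv2.resize(im[1][100:280,40:340],(400,240))]),cv2.resize(im[2],(800,600))[:360]]))
E
```

```text
t 8.925 dr [-0.   0.  -0.1] dp [61.  0. -1.] tcp goal [0.55  0.265 0.201] focus [0.56  0.342 0.268] toe now [0.555 0.286 0.245]
0.49025185040714375 92.29667901992798
scene [306 173  34  29 534] local min [ 0.034 -0.032  0.029] max [0.126 0.035 0.083]
  x 0.06 ymid -0.0025 w 0.0488 ztop 0.079
  x 0.08 ymid -0.0006 w 0.058 ztop 0.0796
  x 0.1 ymid -0.0026 w 0.0577 ztop 0.0784
  x 0.115 ymid -0.0059 w 0.0432 ztop 0.0765
top [197 176  30  20 472] local min [ 0.031 -0.027  0.064] max [0.126 0.032 0.085]
  x 0.06 ymid 0.004 w 0.0466 ztop 0.0787
  x 0.08 ymid 0.0033 w 0.054 ztop 0.0797
  x 0.1 ymid 0.002 w 0.0554 ztop 0.0787
  x 0.115 ymid 0.0008 w 0.0425 ztop 0.0769
wrist [  168    28   160   314 36128] local min [-0.016 -0.029  0.067] max [0.124 0.032 0.079]
  x 0.06 ymid 0.0015 w 0.0493 ztop 0.0773
  x 0.08 ymid 0.002 w 0.0571 ztop 0.0778
  x 0.1 ymid 0.0006 w 0.0539 ztop 0.0768
  x 0.115 ymid -0.0003 w 0.0421 ztop 0.0747
```

View pics/stage.png

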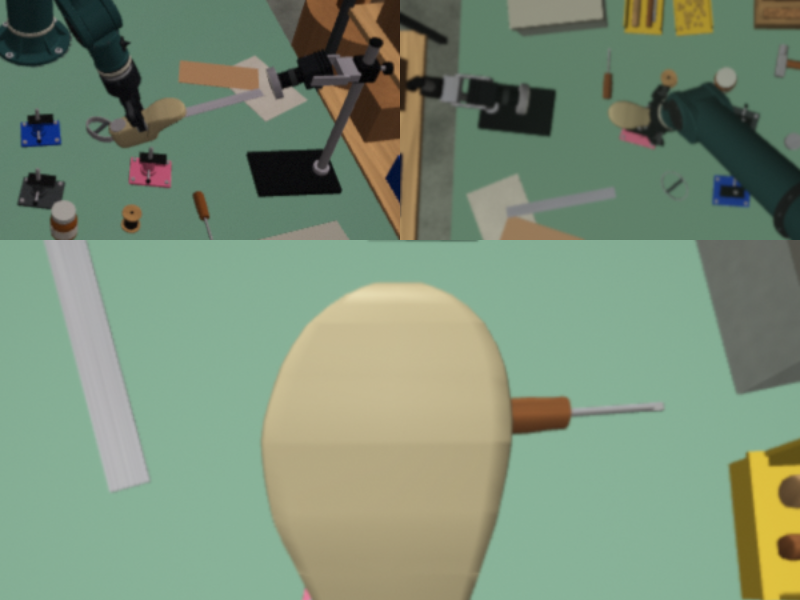

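The stage picture shows the last firmly held, nose up, and lined up with the lens; toe at local x≈125 with the sole height as expected, so no slip. I now make the final advance.

servo_tool:
  motion:
    - {"dr": [0,0,0],"delta_pos": [12,0,0],"fingers": 0}
    - {"dr": [0,0,0],"delta_pos": [28,0,0],"fingers": 0}
    - {"dr": [0,0,0],"delta_pos": [44,0,0],"fingers": 0}
    - {"dr": [0,0,0],"delta_pos": [55,0,-1],"fingers": 0}
    - {"dr": [0,0,0],"delta_pos": [60,0,-1],"fingers": 0}
    - {"dr": [0,0,0],"delta_pos": [60,0,-1],"fingers": 0}
    - {"dr": [0,0,0],"delta_pos": [60,0,-1],"fingers": 0}
    - {"dr": [0,0,0],"delta_pos": [60,0,-1],"fingers": 0}

```text
t: 10.07
tcp_pos: [0.5495, 0.2635, 0.2008]
eef_rot: [0.724, 0.664, 0.137, -0.126]
ft_force: [-1.0, -0.4, -5.3]
finger_gap: 0.489
grasp_force: 92.3
```

```bash
python3 - <<'E'
from tgt import *
report(0); st=observe(); L=tool(st)@H
A=fr(d,l,u,lens)
for n in('scene','top'):
    c=capture(n); P=cloud(c,st); save('fin_%s.png'%n,c['img']); hs=cv2.cvtColor(c['img'],cv2.COLOR_RGB2HSV)
    V=(P-lens)@A[:3,:3]   # in lens frame
    toe_=(V[...,0]>-.24)&(V[...,0]<-.08)&(abs(V[...,1])<.05)&(abs(V[...,2])<.05)&(hs[...,1]>30)&(hs[...,2]>80)
    ring=(V[...,0]>-.03)&(V[...,0]<.04)&(abs(V[...,1])<.05)&(abs(V[...,2])<.05)
    q=V[toe_]; x=np.percentile(q[:,0],99.5); t=q[q[:,0]>x-.01]; r=V[ring]
    print(n,'toe max x',x.round(4),'tip yz',np.median(t[:,1:],0).round(4),'| ring min x',np.percentile(r[:,0],1).round(4),'y',np.percentile(r[:,1],[1,99]).round(4),'z',np.percentile(r[:,2],[1,99]).round(4))
E
```

```text
t 10.075 dr [-0.1  0.  -0.1] dp [ 2.  0. -0.] tcp goal [0.55  0.265 0.201] focus [0.56  0.342 0.268] toe now [0.56  0.34  0.267]
scene toe max x -0.1217 tip yz [-0.0039  0.0092] | ring min x 0.0003 y [-0.0345  0.0188] z [-0.0198  0.0318]
top toe max x -0.1199 tip yz [0.0015 0.0101] | ring min x 0.0015 y [-0.0328  0.031 ] z [-0.015  0.032]
```

```bash
python3 -c "
from workcell import *
print(abs(observe()['dq']).max()); print(finish_job())"
```

```text
0.0027004023385494417
the job is handed in; nothing more can be done
None
```

The longer last is off its jack and held steady sole up, with the toe tip measured about 120 mm in front of the lens and within a few millimetres of the line of sight. I handed the job in at about 10 s; the judging result was not reported back.

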